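Raise the dust screen sash to its next lock hole and hold the pin home

ROBOT

A 6-joint arm with a two-finger parallel gripper is mounted at the origin on the work surface. World frame = base frame: x ahead of the robot, y to its left, z up, the work surface at z = 0. Lengths are in mm, angles in rad, forces in N, time in s.
With the tool pointing down it reaches from about 300 to 875 mm from the base axis. Payload 4.2 kg.
Tool frame: the origin (TCP) lies at the very end of the fingers, on their centre line; the grasp point (between the pads) lies 19 mm behind it (robot.grip_depth is the distance from the TCP to the grasp point, in mm); z points along the fingers, y is the line along which they close (so a half turn about z gives the same grasp; the last joint's range is limited). The gripper opens to 85 mm and grips with 20 to 120 N. Pads are 22 mm wide; open, the fingers measure 114 mm over their backs; the gripper's body (76 mm by 85 mm) begins 54 mm behind the grasp point. The pads swing forward as they close: fully open they stand 13 mm farther back than shut.
Start: joints at [1.127, 0.32, 1.565, -0, 1.257, -0.02], TCP at [236.459, 524.145, 231.338] pointing down, gripper open.
Joint ranges: [-3.11, 3.11], [-0.84, 2.01], [0.21, 2.61], [-1.34, 4.49], [0.05, 2.63], [-2.56, 2.56]. Speed limits (rad/s): [2.57, 2.57, 3.14, 3.14, 3.14, 3.14].

INTERFACE

Orientations are given as a rotation vector (axis times angle).
In Python, from station import monitor, vision, job, boxes_of, cut_out, robot gives the robot as it stands.
- The arm moves only by the tool apply_moves, never from a script. Its argument "steps" is text: rows parted by semicolons, each of 6 numbers parted by spaces: the shift along the tool's x, y, z scaled (see below), then the turn, a rotation vector about the tool's x, y, z scaled (see below). In form: x y z ax ay az; .... A call has exactly 8 rows; each row is the pose to reach, as a shift and turn from the pose commanded when the call began, along the tool's axes at that moment, turning the shorter way round; what a row does not reach only later rows make up. The controller multiplies each number of a shift by 0.3 m and each number of a turn by 180 degrees. A row lasts 1/12 s, in which the tool goes at most 41.7 mm and 7.16 degrees, less where a joint would pass 70% of its speed; a pose out of reach is approached as far as the arm can. A call with a number of a shift or a turn outside -1 to 1 is refused whole. A call with a gripper value outside its range is refused whole. "hand" is the closure, from 0 (fully open) to 1 (shut), set as the call begins (left out, the last holds). The fingers move at their own pace and stop on an object; "grip_force" is the grip in N (left out, the last holds). Time passes only in rows, so rows that repeat a pose let the fingers close, or fill a call up. It gives the time, the measured TCP pose, the force, the opening and the grip force at its end, in the units of the state.
- monitor.read_state(): the state, without advancing time (a new reading comes with each control period).
- vision.capture(name): name is "side" or "top"; returns the picture (384x512x3 uint8, red, green, blue); there is no depth.
- vision.camera_params(name): a dict with "fx", "fy", "cx", "cy" (pixels), "k1" (the pictures are not rectified: a ray, as slopes to the right and down, at radius r is drawn at 1 + k1 r^2 times it, then the intrinsics apply), "R" (3x3) and "t" (3): a world point X has camera coordinates R X + t. Camera axes: x right, y down, z forward; pixel columns grow to the right and rows downward; lengths in mm; the calibration is good to about 2 mm. A picture is of the moment at which its call begins. camera_params takes no time and is no camera call.
- job.job_done(): hands the job in; it is judged then, once.
Trained networks look in the newest picture that a camera, given by its name, has taken for a name from the list of things; names that differ only in an ending like _2 or _b are one class to them, and where a whole thing is asked for, a point or a joint stands for the part that bears it (a point fixed in the world has none). Each returns a list of dicts, best first, with "score" (0 to 1); they miss things now and then, are a little off and sometimes report something else, mostly with a low value. They report only what shows in the picture. A call takes as long as a camera call.
- boxes_of(camera, label): "location" ([x, y, z] in mm, in world coordinates, good to about 4 mm: the middle of the surface that is visible of it).
- cut_out(camera, label): "mask" (384x512 bool, what is visible of it).
The state is a dict: "time": time; "q": joint angles; "joint_velocities": joint speeds; "joint_efforts": joint torques, N m; "eef_pos": TCP position; "tcp_rot": TCP orientation; "wrist_force": force on the tool from outside, world axes, zero at the start; "torque": the same for the moment, N m; "opening": finger opening in mm; "finger_force": force on a finger pad.
Only numpy, scipy, OpenCV 4.12 (cv2) and the standard library are available. Lean on these libraries where they do the work, as an engineer would, in place of code of your own. Each camera call takes 0.05 s, during which the arm holds its last target. There are 200 camera calls.

TASK

Open the carving booth's clear sash by one step: pull its red lock tab sideways until the pin is out of the long bottom slot, raise the sash by that tab to the next hole up in the lock post, and let the pin go fully home in that hole. Finish while still holding the red tab, keeping the pin fully home; nothing is let go at the end. Leave the other things on the bench and in the booth where they are.

Things in the scene. Friction and masses are not known exactly. Their poses are not given: they have to be found in the camera images.
- booth: Fixed plywood booth: base 300 x 390 x 18 mm, low side and back walls 98 mm high, at its front two green posts (34 x 32 mm, 285 mm high, at y = +-176 mm) that guide a clear sash. Open at the top. Origin: on the bench midway between the posts, in the sash's plane; x points into the booth, away from the robot, y to the lock post (robot's left), z up. Place and yaw (+-20 degrees) vary.
- sash (a joint): Height of the clear sash (290 mm wide, about 0.35 kg) above its lowest place, m, 0 to 0.112. Pin level with the next hole's middle at 0.055, with the top hole's at 0.095. Starts at 0.002 to 0.016, pin in the long bottom slot. Stiff: stays where it is left, takes 8 to 11 N to raise, 1 to 3 N to lower; locked while the pin is home. Its upper rail's top is 156 mm above the bench at 0.
- plunger (a joint): Draw of the spring lock pin, m: 0 = fully home, 10 mm deep in the strip; grows as the red tab is pulled away from the lock post (along the booth's -y); stop at 0.018. The pin clears the strip above 0.011. The spring drives it home with 3 N at 0 to 5 N at 0.018. Round 8 mm steel rod with round tip, carried by the sash; between holes its tip would rest against the strip.
- tab (a point): Grip point of the red lock tab, one piece with the pin, upright above the sash's upper rail: 16 mm thick (booth's x), 30 mm wide (booth's y), top 16 mm above this point, which is at its middle. The rail is 46 mm below the point; 17 mm beside the tab, towards the lock post, a guide block's top is 27 mm below it. Moves with sash and plunger. Best pinched from above across its thickness.
- pin_tip (a point): End of the lock pin, on its axis; 37 mm below and 103 mm to the lock post's side of the tab's grip point. Axes as the booth's.
- hole (a point): Mouth centre of the next hole up (the target, the middle of three openings) in the aluminium lock strip (12 mm deep, inner face at booth y = 148 mm) on the left post. It is 13 mm high, centred 220 mm above the bench, open to front and back. Below it is the long bottom slot (158.5 to 189.5 mm above the bench), above it a hole at 260 mm. A pin fully home has its tip 10 mm past the mouth.
- shell: White carved shell disc, 68 mm across, 28 mm high, lying in the booth; leave alone. Origin at the centre of its underside.
- screwdriver: Screwdriver with yellow handle, 160 mm long, lying in the booth; leave alone.
- phone: Black phone, 72 x 148 x 9 mm, lying on the bench on the robot's right; leave alone.
- jar: Amber glass jar with white lid, 68 mm across, 90 mm high, on the robot's left; leave alone.
- offcut: Pale wood offcut, 120 x 60 x 35 mm, on the robot's right; leave alone.
- mug: Blue mug, 80 mm across, 95 mm high, on the robot's left; leave alone.

How it is judged (in metres and radians):
On the way, in this order (a step that is already met when the one before it is completed fails the run):
1. the lock tab is pulled until the pin is clear of the long bottom slot, the sash still low (value of joint plunger above 0.0105 m and value of joint sash below 0.03 m), for 0.1 s.
2. the sash is raised and the pin is home in the next hole up (value of joint sash between 0.051 and 0.059 m and value of joint plunger below 0.003 m), for 0.2 s.
At the end, for the whole second after the job is handed in: The sash is at the next hole (0.055 m, within 4 mm) and still, the pin is home in it (draw below 3 mm), and the gripper's fingers still hold the red tab (contact force above 3 N), all through the last second (all of step 2 and velocity of joint sash between -0.005 and 0.005 m/s and contact force between the fingers and plunger above 3 N); the arm keeps its last pose, push and grip.
It fails at once if another thing on the bench or in the booth is moved by more than 30 mm (distance of any of shell, screwdriver, phone, jar, offcut, mug from where it was at the start of the episode above 0.03 m).
It also fails if it takes over 40 s, if anything falls off the work surface, if the arm or the gripper's body presses on something with over 40 N, if the wrist force passes 120 N, or if a joint passes its speed limit or range.

## Working session

There is one attempt and no reset: what is moved stays moved. The work goes in short steps, Python scripts to look and compute and a tool call to move; the robot and the scene stay as the last step left them, time stands still between calls to the robot, and variables do not carry over. Pictures are saved under pics/ and viewed, at most 10 in all, crops included, and the job is handed in when it is done.

Besides the shell and the picture viewer there is one more tool, called in YAML: its name, and indented under it one key for each argument. apply_moves: Moves the arm, as the interface text tells. Its arguments: {"type":"object","properties":{"steps":{"type":"string"},"hand":{"type":"number"},"grip_force":{"type":"number"}},"required":["steps"]}

```bash
mkdir -p pics
cat > h.py <<'E'
import numpy as np, cv2
from station import monitor, vision, job, boxes_of, cut_out, robot
from scipy.spatial.transform import Rotation as Rn
def proj(n,X):
    c=vision.camera_params(n); p=np.array(c["R"])@np.array(X,float)+np.array(c["t"]).ravel()
    s=p[:2]/p[2]; s=s*(1+c["k1"]*(s@s)); return np.array([c["fx"]*s[0]+c["cx"],c["fy"]*s[1]+c["cy"]])
def ray(n,u,v):
    c=vision.camera_params(n); d=np.array([(u-c["cx"])/c["fx"],(v-c["cy"])/c["fy"]]); s=d.copy()
    for _ in range(20): s=d/(1+c["k1"]*(s@s))
    R=np.array(c["R"]); t=np.array(c["t"]).ravel()
    return -R.T@t, R.T@np.array([s[0],s[1],1])
def onz(n,u,v,z):
    o,d=ray(n,u,v); return o+d*(z-o[2])/d[2]
def tri(r1,r2):
    A=0;b=0
    for o,d in (r1,r2):
        d=d/np.linalg.norm(d); P=np.eye(3)-np.outer(d,d); A=A+P; b=b+P@o
    return np.linalg.solve(A,b)
E
python3 - <<'E'
from h import *
ims=[]
for n in("side","top"):
    im=vision.capture(n); cv2.imwrite(f"pics/{n}0.png",im[:,:,::-1]); o,_=ray(n,256,192); print(n,o.round())
    for l in("tab","booth","shell","mug","jar","hole","pin_tip"):
        try: print(n,l,[(np.round(d["location"]),round(d["score"],2)) for d in boxes_of(n,l)][:2])
        except Exception as e: print(l,e)
    m=cut_out(n,"tab")
    for d in m[:2]:
        v,u=np.nonzero(d["mask"]); print("mask",d["score"],u.min(),u.max(),v.min(),v.max(),u.mean(),v.mean(),len(u))
s=monitor.read_state();print(s["time"],s["eef_pos"],s["tcp_rot"],s["wrist_force"])
E
```

```text
side [ 270.  901. 1342.]
side tab [(array([579.,  21., 214.]), 0.45), (array([ 575., -491.,   34.]), 0.17)]
side booth [(array([706.,  -2.,  24.]), 0.89)]
side shell [(array([796., -81.,  38.]), 0.64)]
side mug []
side jar [(array([380., 460.,  93.]), 0.88)]
side hole [(array([708.,  -9.,  20.]), 0.93)]
side pin_tip [(array([706.,  -6.,  18.]), 0.66), (array([583.,  20., 214.]), 0.63)]
top [ 422.   19. 1606.]
top tab [(array([576.,  15., 196.]), 0.64), (array([ 400., -463.,    6.]), 0.26)]
top booth [(array([712., -19.,  19.]), 0.64)]
top shell [(array([795., -89.,  37.]), 0.72), (array([379., 439.,  85.]), 0.26)]
top mug [(array([552., 474.,  41.]), 0.8)]
top jar [(array([379., 437.,  86.]), 0.49)]
top hole [(array([709., -18.,  15.]), 0.73)]
top pin_tip [(array([575.,  17., 195.]), 0.51)]
0.9 [236.45543995 524.13448783 231.34948542] [6.60756021e-01 3.07130744e+00 1.50814457e-04] [0.16976724 0.22388035 0.146422  ]
```

Run:
```python
import cv2,numpy as np
a=cv2.imread("pics/side0.png");b=cv2.imread("pics/top0.png")
cv2.imwrite("pics/s0x.png",cv2.resize(a,(780,585)))
cv2.imwrite("pics/t0x.png",cv2.resize(b,(780,585)))
```

```text
(no output)
```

View pics/s0x.png

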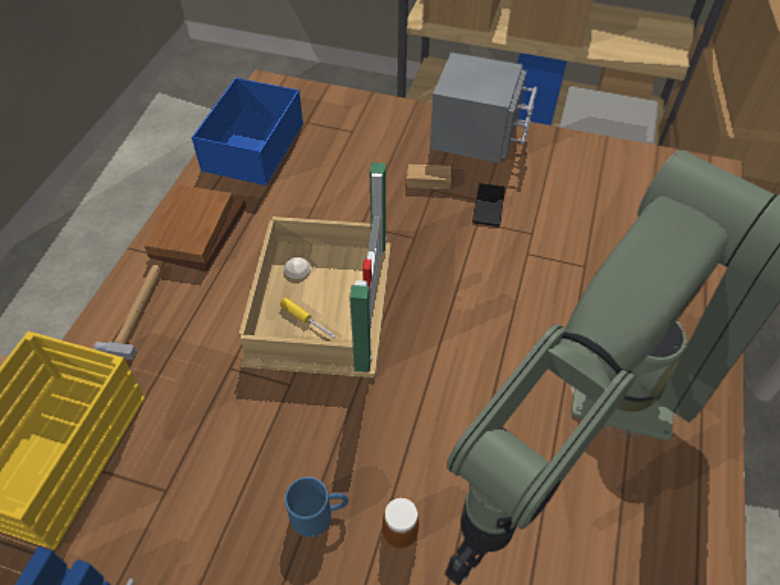

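View pics/t0x.png

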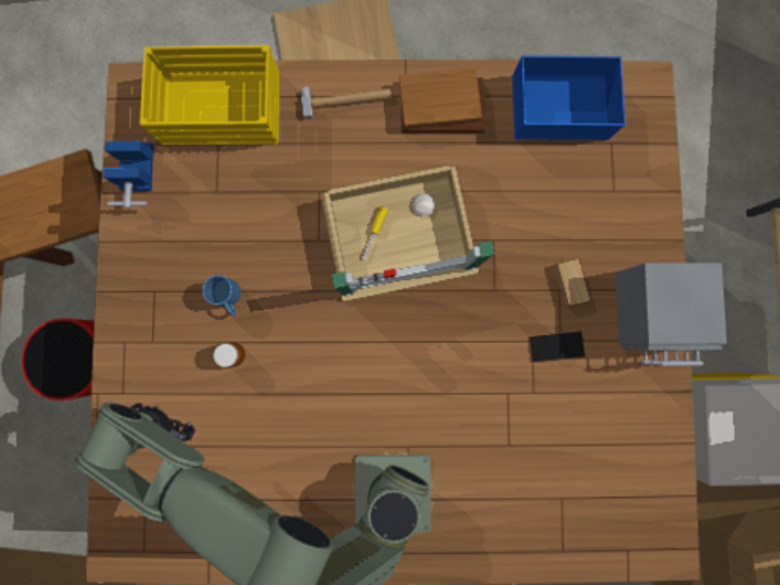

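The side view shows the red tab at about (368,271)/780 between the green posts at (361,325) and (378,210). In the top view the tab is at (390,272) and the posts are at (343,282) and (484,255). The booth is yawed by roughly -10°. Next I'll segment by colour.

```bash
cat >> h.py <<'E'
def red(n,im):
    h=cv2.cvtColor(im,cv2.COLOR_RGB2HSV).astype(int)
    m=((h[...,0]<8)|(h[...,0]>172))&(h[...,1]>170)&(h[...,2]>90)
    k,l,st,c=cv2.connectedComponentsWithStats(m.astype(np.uint8)); 
    return [(st[i].tolist(),c[i]) for i in range(1,k) if st[i][4]>8]
E
python3 - <<'E'
from h import *
from scipy.optimize import least_squares
G={}
for n in("side","top"):
    im=cv2.imread(f"pics/{n}0.png")[:,:,::-1].copy()
    print(n,vision.camera_params(n)["fx"],red(n,im))
    h=cv2.cvtColor(im,cv2.COLOR_RGB2HSV).astype(int)
    m=((h[...,0]>55)&(h[...,0]<90)&(h[...,1]>90))
    k,l,st,c=cv2.connectedComponentsWithStats(m.astype(np.uint8))
    for i in range(1,k):
        if st[i][4]>40: print("green",st[i],c[i])
    G[n]=m
# fit booth pose by silhouettes of posts: render the convex hulls of both posts
def render(n,p):
    x,y,yaw=p; c,s=np.cos(yaw),np.sin(yaw); out=np.zeros((384*4,512*4),np.uint8)
    for sg in(1,-1):
        P=[]
        for dx in(-17,17):
            for dy in(-16,16):
                for z in(18,285):
                    bx,by=dx,sg*176+dy; P.append(proj(n,[x+c*bx-s*by,y+s*bx+c*by,z]))
        cv2.fillConvexPoly(out,cv2.convexHull(np.round(np.array(P)*4+1.5).astype(np.int32)),255)
    return cv2.resize(out,(512,384),interpolation=cv2.INTER_AREA)/255.
# use the top view only inside region of top-faces: cost = rendered coverage of green minus
def cost(p):
    e=0
    for n in("side","top"):
        r=render(n,p); g=cv2.morphologyEx(G[n].astype(np.uint8),cv2.MORPH_CLOSE,np.ones((3,3)))
        g=g*(cv2.dilate((r>0).astype(np.uint8),np.ones((41,41)))); e+=np.abs(r-g).sum()
    return e
from scipy.optimize import minimize
best=min((minimize(cost,[x0,-5,y0],method="Nelder-Mead",options=dict(initial_simplex=[[x0,-5,y0],[x0+15,-5,y0],[x0,10,y0],[x0,-5,y0+.1]])) for x0 in(575,590) for y0 in(-.2,.2)),key=lambda r:r.fun)
print(best.x,best.fun)
E
```

```text
side 460.43989029086157 [([238, 170, 5, 18, 64], array([240.3125  , 177.359375]))]
green [243 107  10  50 145] [249.1862069  122.85517241]
green [230 187  13  57 421] [236.59619952 213.74821853]
top 373.51306073687476 [([252, 176, 7, 6, 31], array([255.22580645, 178.74193548])), ([39, 209, 23, 13, 41], array([ 50.53658537, 212.70731707])), ([14, 212, 17, 49, 89], array([ 19.96629213, 236.28089888])), ([43, 251, 17, 11, 31], array([ 52.41935484, 257.19354839]))]
green [306 159  18  18 105] [316.8952381  166.41904762]
green [218 179  13  14 104] [223.51923077 185.66346154]Traceback (most recent call last):
  File "<stdin>", line 32, in <module>
  File "<stdin>", line 32, in <genexpr>
    res = _minimize_neldermead(fun, x0, args, callback, bounds=bounds,
                               **options)
    fxcc = func(xcc)
    fx = function(np.copy(x), *(wrapper_args + args))
  File "<stdin>", line 28, in cost
  File "<stdin>", line 21, in render
  File "h.py", line 5, in proj
    c=vision.camera_params(n); p=np.array(c["R"])@np.array(X,float)+np.array(c["t"]).ravel()
ValueError: time passes only in moves, steps and waits
```

```bash
sed -i 's/vision.camera_params(n)/CP(n)/' h.py; sed -i '3a import functools\nCP=functools.lru_cache(None)(vision.camera_params)' h.py
cat > fit.py <<'E'
from h import *
from scipy.optimize import minimize
G={}
for n in("side","top"):
    im=cv2.imread(f"pics/{n}0.png")[:,:,::-1].copy()
    h=cv2.cvtColor(im,cv2.COLOR_RGB2HSV).astype(int)
    G[n]=((h[...,0]>55)&(h[...,0]<90)&(h[...,1]>90)).astype(np.uint8)
    G[n][:, :200]=0; G[n][:,330:]=0; G[n][:100]=0; G[n][260:]=0
def render(n,p):
    x,y,yaw=p; c,s=np.cos(yaw),np.sin(yaw); out=np.zeros((384*4,512*4),np.uint8)
    for sg in(1,-1):
        P=[proj(n,[x+c*dx-s*(sg*176+dy),y+s*dx+c*(sg*176+dy),z]) for dx in(-17,17) for dy in(-16,16) for z in(18,285)]
        cv2.fillConvexPoly(out,cv2.convexHull(np.round(np.array(P)*4+1.5).astype(np.int32)),255)
    return cv2.resize(out,(512,384),interpolation=cv2.INTER_AREA)/255.
def cost(p,ns=("side","top")): return sum(np.abs(render(n,p)-G[n]).sum() for n in ns)
if __name__=="__main__":
    for ns in(("side","top"),("side",),("top",)):
        rs=[minimize(cost,[x0,10,y0],args=(ns,),method="Nelder-Mead",options=dict(maxiter=80,initial_simplex=[[x0,10,y0],[x0+15,10,y0],[x0,20,y0],[x0,10,y0+.1]])) for x0 in(575,590) for y0 in(.2,)]
        for r in rs: print(ns,r.x,r.fun)
    # post tops centroid check
    for u,v in((316.9,166.4),(223.5,185.7)): print(onz("top",u,v,285).round(1))
    T=tri(ray("side",240.3,177.4),ray("top",255.2,178.7)); print("tab",T)
E
python3 fit.py
```

```text
('side', 'top') [ 5.94190764e+02 -4.81881031e+01  2.11595553e-01] 947.5882352941177
('side', 'top') [ 6.22112238e+02 -4.18028663e+01  3.67057384e-01] 1402.5529411764705
('side',) [ 5.93989741e+02 -4.96647924e+01  2.03273928e-01] 735.756862745098
('side',) [ 6.21844069e+02 -4.19122314e+01  3.68435563e-01] 974.1333333333332
('top',) [430.73209446  26.77382409   0.78285956] 524.913725490196
('top',) [553.23345974 -57.78267186   0.97313922] 516.4509803921569
[ 619.9 -210.9  285. ]
[551.6 122.8 285. ]
tab [583.88470807   9.12506779 206.51395084]
```

Run:
```python
import cv2,numpy as np
a=cv2.imread("pics/side0.png")[100:255,205:275];b=cv2.imread("pics/top0.png")[145:205,205:335]
a=cv2.resize(a[:100],None,fx=5,fy=5,interpolation=cv2.INTER_NEAREST);b=cv2.resize(b,None,fx=6,fy=6,interpolation=cv2.INTER_NEAREST)
cv2.imwrite("pics/b.png",b)
a=cv2.imread("pics/side0.png")[100:255,205:275]
cv2.imwrite("pics/a.png",cv2.resize(np.rot90(a).copy(),None,fx=5,fy=5,interpolation=cv2.INTER_NEAREST))
```

```text
(no output)
```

View pics/b.png

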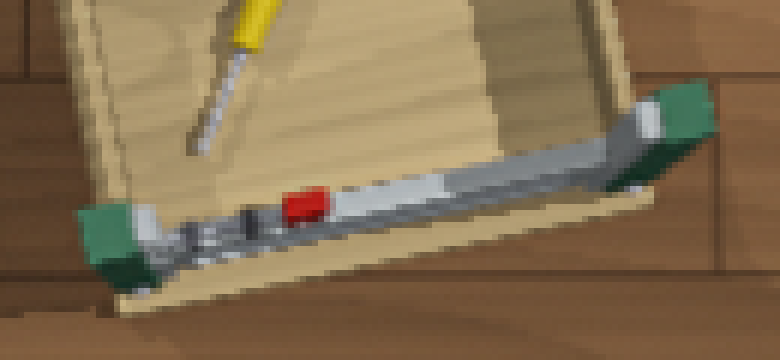

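View pics/a.png

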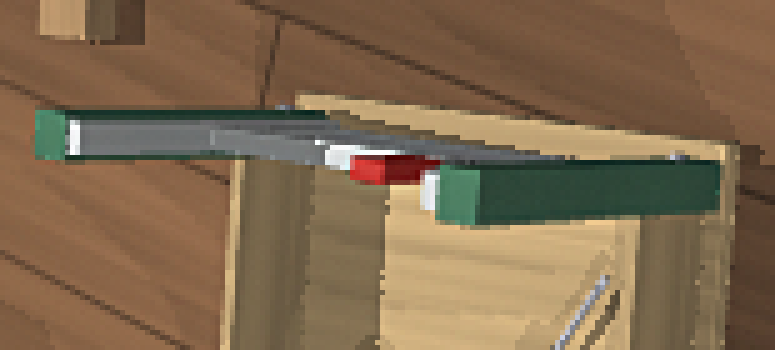

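Run:
```python
from h import *
L=onz("top",222.8,183.5,285);R=onz("top",319,162.8,285)
d=L-R; print(L,R,np.linalg.norm(d)); O=(L+R)/2; yaw=np.arctan2(-d[0],d[1]); print("O",O,"yaw",yaw)
ex=np.array([np.cos(yaw),np.sin(yaw),0]);ey=np.array([-np.sin(yaw),np.cos(yaw),0])
O[2]=0
t=onz("top",255.5,178.5,226); print("tabtop",t,(t-O)@ex,(t-O)@ey)
for s in(2,9,16):
    T=O+55*ey; T[2]=202+s
    P=[T+a*8*ex+b*15*ey+[0,0,16] for a,b in((-1,-1),(1,-1),(1,1),(-1,1))]
    q=np.array([proj("side",p) for p in P]); B=np.array([proj("side",p-[0,0,32]) for p in P])
    q2=np.array([proj("top",p) for p in P])
    f=lambda q:[(round((v-100+.5)*5),round((69-(u-205)+.5)*5)) for u,v in q]
    print(s,T,"side",f(q),f(B),"top",[(round((u-205+.5)*6),round((v-145+.5)*6)) for u,v in q2])
q=[O+sg*176*ey+a*17*ex+b*16*ey+[0,0,285] for sg in(1,-1) for a,b in((-1,-1),(1,-1),(1,1),(-1,1))]
print([ (round((v-100+.5)*5),round((69-(u-205)+.5)*5)) for u,v in [proj("side",p) for p in q]])
print("home tab",O+55*ey)
```

```text
[559.48504807 125.29786239 285.        ] [ 632.92454247 -218.66940581  285.        ] 351.7198329999541
O [596.20479527 -46.68577171 285.        ] yaw 0.21034889591299358
tabtop [583.94126382   8.46230771 226.        ] -0.47823956962130953 56.49315139175868
2 [584.72073377   7.10192513 204.        ] side [(356, 159), (354, 184), (390, 189), (392, 164)] [(388, 159), (386, 183), (422, 188), (424, 163)] top [(334, 211), (329, 186), (282, 196), (287, 221)]
9 [584.72073377   7.10192513 211.        ] side [(349, 160), (347, 184), (383, 190), (385, 164)] [(381, 159), (379, 183), (415, 188), (417, 163)] top [(335, 210), (329, 185), (282, 195), (287, 220)]
16 [584.72073377   7.10192513 218.        ] side [(342, 160), (340, 185), (376, 190), (378, 164)] [(374, 159), (372, 183), (408, 188), (410, 164)] top [(335, 209), (329, 184), (282, 194), (287, 219)]
[(440, 166), (436, 224), (479, 230), (483, 172), (36, 114), (34, 163), (65, 168), (68, 118)]
home tab [584.72073377   7.10192513   0.        ]
```

The post spacing comes out at 351.7 mm, against 352 nominal. The tab is at about (584.7, 7.1, 210) with yaw 0.21, and booth y is 56 against the expected 55. Moving now.

apply_moves:
  steps: "0 0 -0.13 0 0 0.037; -0.09 -0.055 -0.21 0 0 0.074; -0.19 -0.12 -0.3 0 0 0.111; -0.3 -0.19 -0.33 0 0 0.148; -0.42 -0.26 -0.33 0 0 0.185; -0.53 -0.33 -0.33 0 0 0.222; -0.65 -0.40 -0.33 0 0 0.26; -0.76 -0.47 -0.33 0 0 0.298"
  hand: 0
  grip_force: 60

```text
time: 1.57
eef_pos: [387.2, 300.0, 330.7]
tcp_rot: [1.982, 2.437, 0.001]
wrist_force: [0.3, -0.2, 0.0]
opening: 85.7
finger_force: 0.0
```

```bash
cat > go.py <<'E'
import sys
from h import *
s=monitor.read_state(); R=Rn.from_rotvec(s["tcp_rot"]).as_matrix()
yaw=0.2103
ex=np.array([np.cos(yaw),np.sin(yaw),0]);ey=np.array([-np.sin(yaw),np.cos(yaw),0])
T=np.array([[*ey],[*ex],[0,0,-1.]]).T   # tool x=+ey, y=ex, z down
if R[:,0]@ey<0: T[:,:2]*=-1
if len(sys.argv)>3:
    g=np.array([float(a) for a in sys.argv[1:4]])
    print("shift",(R.T@(g-s["eef_pos"])/300).round(4))
print("turn",(Rn.from_matrix(R.T@T).as_rotvec()/np.pi).round(4))
print("t",s["time"],"pos",np.round(s["eef_pos"],1),"toolx.ey",R[:,0]@ey,"F booth",np.round([s["wrist_force"]@ex,s["wrist_force"]@ey,s["wrist_force"][2]],1),"op",s["opening"],"ff",s["finger_force"],"q6",s["q"][5])
E
python3 go.py 584.7 7.1 320
```

```text
shift [-1.0899  0.4458  0.0357]
turn [ 0.0003 -0.0001 -0.0017]
t 1.5667 pos [387.2 300.  330.7] toolx.ey 0.9999861220936672 F booth [ 0.3 -0.3  0. ] op 85.66262045907148 ff 0.0 q6 0.43086388901490313
```

apply_moves:
  steps: "-0.125 0.051 0 0 0 -0.0017; -0.25 0.102 0 0 0 -0.0017; -0.375 0.153 0 0 0 -0.0017; -0.5 0.204 0 0 0 -0.0017; -0.625 0.255 0 0 0 -0.0017; -0.75 0.306 0 0 0 -0.0017; -0.875 0.357 0 0 0 -0.0017; -1 0.408 0.02 0 0 -0.0017"

```text
time: 2.23
eef_pos: [570.1, 32.2, 325.5]
tcp_rot: [1.968, 2.446, 0.003]
wrist_force: [-0.5, 1.0, 0.3]
opening: 85.7
finger_force: 0.0
```

```bash
python3 go.py 584.7 7.1 235
```

```text
shift [-0.0921  0.0288  0.3019]
turn [0.0009 0.0001 0.0018]
t 2.2333 pos [570.1  32.2 325.5] toolx.ey 0.9999845743609764 F booth [-0.3  1.1  0.3] op 85.7254943485132 ff 0.0 q6 -0.17974635072858994
```

apply_moves:
  steps: "-0.092 0.029 0.02 0 0 0; -0.092 0.029 0.1 0 0 0; -0.092 0.029 0.18 0 0 0; -0.092 0.029 0.25 0 0 0; -0.092 0.029 0.3 0 0 0; -0.092 0.029 0.3 0 0 0; -0.092 0.029 0.3 0 0 0; -0.092 0.029 0.3 0 0 0"

```text
time: 2.9
eef_pos: [583.9, 9.1, 235.6]
tcp_rot: [1.968, 2.447, 0.002]
wrist_force: [0.4, -0.7, 0.3]
opening: 85.5
finger_force: 0.0
```

```bash
python3 - <<'E'
from h import *
a=vision.capture("side");b=vision.capture("top")
cv2.imwrite("pics/side1.png",a[:,:,::-1]);cv2.imwrite("pics/top1.png",b[:,:,::-1])
A=cv2.resize(a[135:215,200:300],None,fx=5,fy=5,interpolation=cv2.INTER_NEAREST)
B=cv2.resize(b[150:214,215:295],None,fx=5,fy=5,interpolation=cv2.INTER_NEAREST)
C=np.zeros((400,900,3),np.uint8);C[:,:500]=A;C[:320,500:]=B
cv2.imwrite("pics/c1.png",C[:,:800,::-1])
E
python3 go.py 584.7 7.1 191
```

```text
shift [-0.0069  0.0004  0.1498]
turn [0.001  0.0002 0.0019]
t 3.0 pos [584.    9.1 235.9] toolx.ey 0.9999817558905486 F booth [-0.2 -0.7  0.4] op 85.48694634719799 ff 0.0 q6 -0.2204627333528979
```

View pics/c1.png

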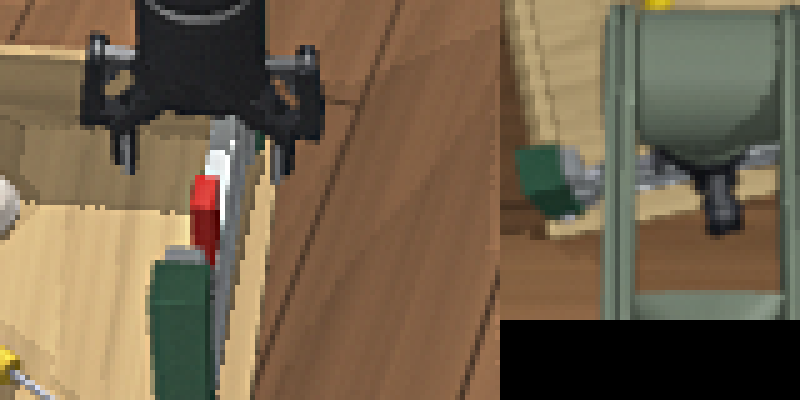

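The tab at (203,215) in the side crop lies midway between the two fingertips at (125,170) and (283,178). Next I'll descend and close.

apply_moves:
  steps: "-0.006 0 0.05 0 0 0.0019; -0.006 0 0.1 0 0 0.0019; -0.006 0 0.13 0 0 0.0019; -0.006 0 0.15 0 0 0.0019; -0.006 0 0.15 0 0 0.0019; -0.006 0 0.15 0 0 0.0019; -0.006 0 0.15 0 0 0.0019; -0.006 0 0.15 0 0 0.0019"

```text
time: 3.67
eef_pos: [584.1, 7.3, 190.2]
tcp_rot: [1.975, 2.441, 0.002]
wrist_force: [-0.0, 0.2, -0.1]
opening: 85.2
finger_force: 0.0
```

apply_moves:
  steps: "0 0 0 0 0 0;0 0 0 0 0 0;0 0 0 0 0 0;0 0 0 0 0 0;0 0 0 0 0 0;0 0 0 0 0 0;0 0 0 0 0 0;0 0 0 0 0 0"
  hand: 1
  grip_force: 60

```text
time: 4.33
eef_pos: [584.6, 7.5, 189.5]
tcp_rot: [1.976, 2.441, 0.003]
wrist_force: [5.2, 0.3, -0.7]
opening: 15.3
finger_force: 60.0
```

```bash
python3 go.py
```

```text
turn [ 0.0007 -0.     -0.0002]
t 4.3333 pos [584.6   7.5 189.5] toolx.ey 0.9999997649442535 F booth [ 5.2 -0.8 -0.7] op 15.25139154712396 ff 59.98722016811371 q6 -0.217111265515792
```

apply_moves:
  steps: "-0.01 0 0 0 0 0;-0.02 0 0 0 0 0;-0.03 0 0 0 0 0;-0.04 0 0 0 0 0;-0.048 0 0 0 0 0;-0.048 0 0 0 0 0;-0.048 0 0 0 0 0;-0.048 0 0 0 0 0"

```text
time: 5.0
eef_pos: [587.2, -5.6, 189.5]
tcp_rot: [-1.977, -2.441, -0.005]
wrist_force: [3.6, 4.8, -0.1]
opening: 15.4
finger_force: 60.1
```

```bash
python3 go.py
python3 - <<'E'
from h import *
a=vision.capture("side")
cv2.imwrite("pics/side2.png",a[:,:,::-1])
cv2.imwrite("pics/c2.png",cv2.resize(a[130:220,200:290],None,fx=6,fy=6,interpolation=cv2.INTER_NEAREST)[:,:,::-1])
E
```

```text
turn [ 0.0006 -0.0007 -0.0002]
t 5.0 pos [587.2  -5.6 189.5] toolx.ey 0.9999972955788801 F booth [ 4.6  4.  -0.1] op 15.446502336450664 ff 60.12661099433899 q6 -0.24130019728502033
```

View pics/c2.png

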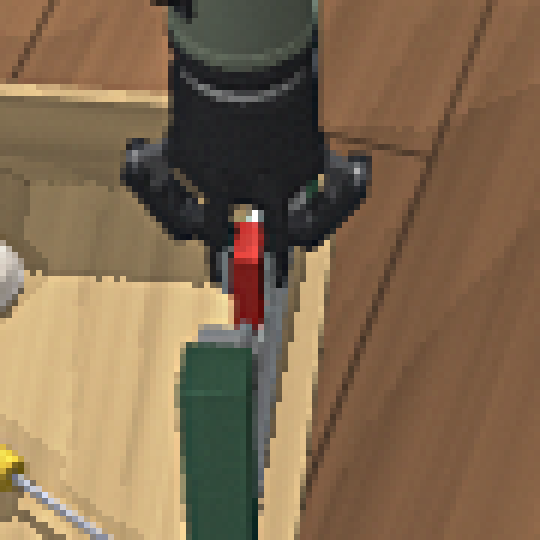

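The tab is in the grip, and the 4 N force at 13.4 mm draw matches the spring. Next I'll feel downward for the sash's bottom stop to get a height reference.

apply_moves:
  steps: "0 0 0.003 0 0 0;0 0 0.006 0 0 0;0 0 0.009 0 0 0;0 0 0.011 0 0 0;0 0 0.013 0 0 0;0 0 0.014 0 0 0;0 0 0.014 0 0 0;0 0 0.014 0 0 0"

```text
time: 5.72
eef_pos: [587.3, -5.6, 185.7]
tcp_rot: [-1.977, -2.442, -0.005]
wrist_force: [4.0, 5.4, 1.2]
opening: 15.4
finger_force: 60.4
```

```bash
python3 go.py
```

```text
turn [ 0.0007 -0.0007 -0.0002]
t 5.7167 pos [587.3  -5.6 185.7] toolx.ey 0.9999977153883065 F booth [5.  4.5 1.2] op 15.443573646513883 ff 60.35926043987274 q6 -0.24130286216965285
```

apply_moves:
  steps: "0 0 0.002 0 0 0;0 0 0.004 0 0 0;0 0 0.006 0 0 0;0 0 0.007 0 0 0;0 0 0.007 0 0 0;0 0 0.007 0 0 0;0 0 0.007 0 0 0;0 0 0.007 0 0 0"

```text
time: 6.38
eef_pos: [587.3, -5.6, 183.6]
tcp_rot: [-1.977, -2.442, -0.005]
wrist_force: [3.1, 4.8, 1.5]
opening: 15.2
finger_force: 60.4
```

apply_moves:
  steps: "0 0 0.002 0 0 0;0 0 0.004 0 0 0;0 0 0.006 0 0 0;0 0 0.007 0 0 0;0 0 0.007 0 0 0;0 0 0.007 0 0 0;0 0 0.007 0 0 0;0 0 0.007 0 0 0"

```text
time: 7.05
eef_pos: [587.3, -5.6, 183.0]
tcp_rot: [1.976, 2.441, 0.006]
wrist_force: [1.2, 4.7, 7.8]
opening: 14.9
finger_force: 61.2
```

apply_moves:
  steps: "0 0 0.001 0 0 0;0 0 0.002 0 0 0;0 0 0.003 0 0 0;0 0 0.004 0 0 0;0 0 0.004 0 0 0;0 0 0.004 0 0 0;0 0 0.004 0 0 0;0 0 0.004 0 0 0"

```text
time: 7.72
eef_pos: [587.4, -5.7, 182.9]
tcp_rot: [1.976, 2.441, 0.006]
wrist_force: [0.2, 4.8, 13.5]
opening: 15.2
finger_force: 61.9
```

The bottom stop (s = 0) is at TCP z ≈ 183.0, so the target is z ≈ 238.

apply_moves:
  steps: "0 0 -0.03 0 0 0;0 0 -0.065 0 0 0;0 0 -0.1 0 0 0;0 0 -0.135 0 0 0;0 0 -0.165 0 0 0;0 0 -0.185 0 0 0;0 0 -0.195 0 0 0;0 0 -0.195 0 0 0"

```text
time: 8.38
eef_pos: [587.1, -5.3, 237.5]
tcp_rot: [-1.975, -2.441, -0.004]
wrist_force: [5.1, 4.8, -3.8]
opening: 15.1
finger_force: 59.9
```

```bash
python3 go.py
```

```text
turn [ 0.0003 -0.001  -0.0001]
t 8.3833 pos [587.1  -5.3 237.5] toolx.ey 0.9999953969926308 F booth [ 6.   3.6 -3.8] op 15.118617439614555 ff 59.921584725379944 q6 -0.2412536588507909
```

apply_moves:
  steps: "0.008 0 0 0 0 0;0.015 0 0 0 0 0;0.022 0 0 0 0 0;0.03 0 0 0 0 0;0.038 0 0 0 0 0;0.046 0 0 0 0 0;0.05 0 0 0 0 0;0.05 0 0 0 0 0"

```text
time: 9.05
eef_pos: [584.5, 7.5, 237.4]
tcp_rot: [1.975, 2.441, 0.001]
wrist_force: [6.6, -0.6, -4.4]
opening: 15.3
finger_force: 59.8
```

```bash
python3 go.py 584.6 7.5 237.5
```

```text
shift [-0.      0.0004 -0.0002]
turn [ 0.0005  0.0004 -0.0001]
t 9.05 pos [584.5   7.5 237.4] toolx.ey 0.999999147340561 F booth [ 6.4 -2.  -4.4] op 15.28983984771353 ff 59.78781759738922 q6 -0.21618226428010312
```

apply_moves:
  steps: "0.002 0 0 0 0 0;0.004 0 0 0 0 0;0.004 0 0 0 0 0;0.004 0 0 0 0 0;0.004 0 0 0 0 0;0.004 0 0 0 0 0;0.004 0 0 0 0 0;0.004 0 0 0 0 0"

```text
time: 9.72
eef_pos: [584.5, 7.6, 237.4]
tcp_rot: [1.975, 2.439, -0.001]
wrist_force: [7.1, -3.3, -4.6]
opening: 15.2
finger_force: 59.8
```

```bash
python3 go.py
python3 - <<'E'
from h import *
a=vision.capture("side")
cv2.imwrite("pics/c3.png",cv2.resize(a[130:220,200:290],None,fx=6,fy=6,interpolation=cv2.INTER_NEAREST)[:,:,::-1])
E
```

```text
turn [ 0.0005  0.0009 -0.0002]
t 9.7167 pos [584.5   7.6 237.4] toolx.ey 0.9999959250396595 F booth [ 6.3 -4.7 -4.6] op 15.239351569859897 ff 59.78267312049866 q6 -0.21441060732642672
```

View pics/c3.png

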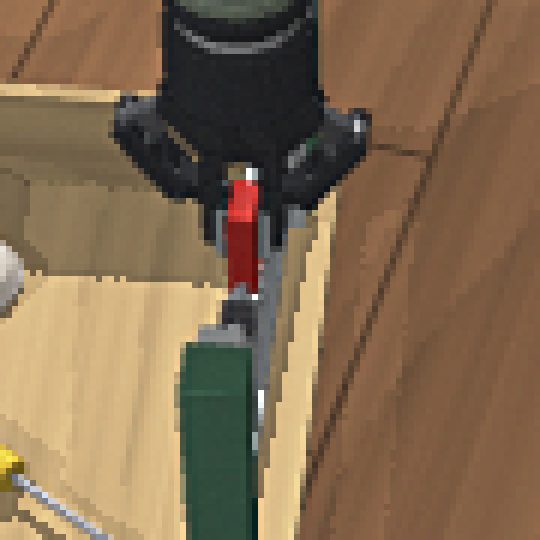

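The tab is raised, and the pin has stopped at its home y position (7.6, against 7.5 at the start) with s ≈ 54.4 mm. Handing in.

```bash
python3 -c "
from station import job
print(job.job_done())"
```

```text
the job is handed in; nothing more can be done
None
```

The sash is up one step: by my readings it sits at about 54.4 mm, with the pin home in the middle hole and the red tab still held at about 60 N. I've handed the job in, but no verdict came back.

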